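# Pack the fitter's divided crate

### The job

Pack the fitter's crate for the next job: stand the screw jar, the putty tin, the cleaner bottle and the sealant cartridge, which you pull up out of its steel holder, upright in the crate, each alone in an empty cell and down on the cell's floor. Set each one down rather than dropping it, and leave the shim pack and everything else on the counter where it is.

Things in the scene. Friction and masses are not known exactly. Their poses are not given: they have to be found in the camera images.
- crate: Open plywood crate fixed to the counter, 170 mm (its x) by 252 mm (its y), 55 mm high: 2 x 3 cells, each 76 mm square inside, walls and dividers 6 mm thick, all 55 mm high, floor 6 mm above the origin. Cell centres in its frame: x = -41 or +41 mm, y = -82, 0 or +82 mm. Origin: centre of its underside. All cells are empty but (+41, 0), which holds the shim pack.
- jar: Clear glass screw jar, the shortest of the four things to pack: glass 52 mm across, 86 mm high, then a dark steel lid 54 mm across from 86 to 105 mm (its top). About 0.25 kg, brass screws inside. Origin: centre of its underside; its z axis points up along it.
- tin: Plain steel putty tin with a paper band, a cylinder 56 mm across and 120 mm high, about 0.4 kg. Origin: centre of its underside; its z axis points up along it.
- bottle: White plastic cleaner bottle: body 50 mm across up to 130 mm, shoulder narrowing to 146 mm, grey cap 26 mm across up to 170 mm (its top). About 0.25 kg. Origin: centre of its underside; its z axis points up along it.
- cartridge: Grey sealant cartridge, long and straight: 46 mm across and 190 mm long, with a 16 mm wide white stub on top up to 215 mm. It stands loosely in the holder, its foot 6 mm above the counter, its upper 86 mm of body above the rim. About 0.3 kg. Origin: centre of its underside; its z axis points up along it.
- holder: Dark steel round cup fixed to the counter that holds the cartridge: 72 mm across outside, 64 mm inside, 110 mm high, floor 6 mm thick. Origin: centre of its underside.
- shims: Bystander: blue glazing shim pack in a rigid case, 58 x 46 mm and 95 mm high, standing in the middle cell of the crate row with x = +41 mm. Origin: centre of its underside.
- handle_a: Bystander: white window handle lying base down among the things to pack, 143 mm (its x) by 28 mm, 47 mm high. Origin: centre of its base.
- handle_b: Bystander: a second, equal white window handle, beyond the crate. Origin: centre of its base.
- vent: Bystander: copper trickle vent cover lying flat, 34 mm (its x) by 260 mm (its y), 18 mm high. Origin: centre of its underside.
- hinge_arm: Bystander: stainless friction hinge arm lying flat, 220 mm (its x) by 20 mm, 11 mm high. Origin: centre of its underside.
- bell: Bystander: chrome push-button desk bell, 76 mm across, 56 mm high. Origin: centre of its underside.
- screw_box: Bystander: cardboard box 88 x 63 mm, 42 mm high. Origin: centre of its underside.
- tape: Bystander: black tape measure standing on edge, 72 x 37 mm, 64 mm high. Origin: centre of its underside.
There are look-alikes about, which are no part of the job. Leave any blue look-alike of the cartridge alone.

How it is judged:
At the end, for the whole second after the job is handed in: The jar, tin, bottle and cartridge each stand in a cell of the crate (underside within 4 mm of the crate floor, within 0.10 rad of upright, at rest; a cell has room for only one), and the shim pack still stands upright in its cell; it and every other bystander lie within 30 mm of where they began (x of jar in the frame of crate between -0.078 and 0.078 m and y of jar in the frame of crate between -0.119 and 0.119 m and z of each of jar, tin, bottle, cartridge in the frame of crate below 0.01 m and angle between each of jar, tin, bottle, cartridge, shims's own z axis and vertical below 0.1 rad and linear speed of each of jar, tin, bottle, cartridge below 0.02 m/s and x of tin in the frame of crate between -0.078 and 0.078 m and y of tin in the frame of crate between -0.119 and 0.119 m and x of bottle in the frame of crate between -0.078 and 0.078 m and y of bottle in the frame of crate between -0.119 and 0.119 m and x of cartridge in the frame of crate between -0.078 and 0.078 m and y of cartridge in the frame of crate between -0.119 and 0.119 m and distance of each of shims, handle_a, handle_b, vent, hinge_arm, bell, screw_box, tape from where it was at the start of the episode below 0.03 m); the robot touches nothing.
It fails at once if the screw jar is dropped (falls free faster than 0.7 m/s, some 25 mm) (linear speed of jar above 0.7 m/s and contact force between jar and the fingers below 0.05 N).
It fails at once if the putty tin is dropped (falls free faster than 0.7 m/s, some 25 mm) (linear speed of tin above 0.7 m/s and contact force between tin and the fingers below 0.05 N).
It fails at once if the cleaner bottle is dropped (falls free faster than 0.7 m/s, some 25 mm) (linear speed of bottle above 0.7 m/s and contact force between bottle and the fingers below 0.05 N).
It fails at once if the sealant cartridge is dropped (falls free faster than 0.7 m/s, some 25 mm) (linear speed of cartridge above 0.7 m/s and contact force between cartridge and the fingers below 0.05 N).
It fails at once if the shim pack or another bystander is shifted by more than 30 mm (distance of any of shims, handle_a, handle_b, vent, hinge_arm, bell, screw_box, tape from where it was at the start of the episode above 0.03 m).
It also fails if it takes over 72 s, if anything falls off the work surface, if the arm or the gripper's body presses on something with over 40 N, if the wrist force passes 120 N, or if a joint passes its speed limit or range.

### The arm

A 6-joint arm with a two-finger parallel gripper is mounted at the origin on the work surface. World frame = base frame: x ahead of the robot, y to its left, z up, the work surface at z = 0. Lengths are in m, angles in rad, forces in N, time in s.
With the tool pointing down it reaches from about 0.425 to 0.95 m from the base axis. Payload 3.5 kg.
Tool frame: the origin (TCP) lies between the finger pads; the fingertips stand 19 mm ahead of it and the grasp point (between the pads) is the TCP; z points along the fingers, y is the line along which they close (so a half turn about z gives the same grasp; the last joint's range is limited). The gripper opens to 85 mm and grips with 20 to 120 N. Pads are 22 mm wide; open, the fingers measure 114 mm over their backs; the gripper's body (76 mm by 85 mm) begins 54 mm behind the grasp point. The pads swing forward as they close: fully open they stand 13 mm farther back than shut.
Start: joints at [-1.381, 0.286, 1.577, -0, 1.279, -0.15], TCP at [0.225, -0.636, 0.25] pointing down, gripper open.
Joint ranges: [-2.77, 2.77], [-0.9, 2.22], [0.21, 2.48], [-1.53, 4.67], [0.24, 2.81], [-2.84, 2.84]. Speed limits (rad/s): [2.79, 2.79, 3.14, 3.14, 3.14, 3.14].

### API

Orientations are given as a unit quaternion [x, y, z, w].
In Python, from plant import monitor, eyes, ctrl gives the robot as it stands.
- The arm moves only by the shell command python3 -m handwheel 'ROWS' [FORCE]. ROWS is JSON, a list of rows, each a list of 7 numbers: the shift along the tool's x, y, z in units of 40 cm (1.0 is 40 cm), then the turn, a rotation vector about the tool's x, y, z in units of pi rad (1.0 is pi rad), then the opening, from -1 (shut) to 1 (fully open). A call has 1 to 12 rows; each row is the pose to reach, as a shift and turn from the pose commanded when the call began, along the tool's axes at that moment, turning the shorter way round; what a row does not reach only later rows make up. A row lasts 1/8 s, in which the tool goes at most 62.5 mm and 10.7 degrees, less where a joint would pass 70% of its speed; a pose out of reach is approached as far as the arm can. A call with a number of a shift or a turn outside -1 to 1 is refused whole. A call with a gripper value outside its range is refused whole. The fingers move at their own pace and stop on an object; FORCE is the grip in N (left out, the last holds). Time passes only in rows, so rows that repeat a pose let the fingers close. It gives the time, the measured TCP pose, the force, the opening and the grip force at its end, in the units of the state.
- monitor.get_state(): the state, without advancing time (a new reading comes with each control period).
- eyes.read_camera(name): name is "side" or "top"; returns the picture (384x512x3 uint8, red, green, blue); there is no depth.
- eyes.camera_params(name): a dict with "K" (3x3 intrinsics, pixels), "R" (3x3) and "t" (3): a world point X has camera coordinates R X + t. Camera axes: x right, y down, z forward; pixel columns grow to the right and rows downward; lengths in m; the calibration is good to about 2 mm. A picture is of the moment at which its call begins. camera_params takes no time and is no camera call.
- ctrl.sign_off(): hands the job in; it is judged then, once.
The state is a dict: "time": time; "qpos": joint angles; "dq": joint speeds; "joint_efforts": joint torques, N m; "eef_pos": TCP position; "tcp_rot": TCP orientation; "contact_force": force on the tool from outside, world axes, zero at the start; "wrist_torque": the same for the moment, N m; "opening": opening from 0.0 (shut) to 1.0 (fully open); "finger_force": force on a finger pad.
Only numpy, scipy, OpenCV 4.12 (cv2) and the standard library are available. Lean on these libraries where they do the work, as an engineer would, in place of code of your own. Each camera call takes 0.05 s, during which the arm holds its last target. There are 200 camera calls.

## Working session

There is one attempt and no reset: what is moved stays moved. The work goes in short steps, Python scripts to look and compute and a shell command to move; the robot and the scene stay as the last step left them, time stands still between calls to the robot, and variables do not carry over. Pictures are saved under pics/ and viewed, at most 10 in all, crops included, and the job is handed in when it is done.

```bash
mkdir -p pics && ls
cat > h.py <<'E'
import numpy as np,cv2
from plant import monitor,eyes,ctrl
from scipy.spatial.transform import Rotation as Ro
def snap(n,f):
    im=eyes.read_camera(n); cv2.imwrite('pics/'+f,im[:,:,::-1]); return im
def proj(n,X):
    p=eyes.camera_params(n); c=np.array(p['R'])@np.array(X,float)+p['t']; u=np.array(p['K'])@c; return u[:2]/u[2]
def unproj(n,uv,z):
    p=eyes.camera_params(n);R=np.array(p['R']);o=-R.T@np.array(p['t'])
    d=R.T@np.linalg.inv(p['K'])@[uv[0],uv[1],1]; return o+d*(z-o[2])/d[2]
def rel(target,yaw=None):
    s=monitor.get_state();R=Ro.from_quat(s['tcp_rot'])
    return R.inv().apply(np.array(target)-s['eef_pos'])/0.4
E
python3 - <<'E'
from h import *
s=monitor.get_state();print(s)
print(Ro.from_quat(s['tcp_rot']).as_matrix().round(3))
for n in('top','side'):
    im=snap(n,n+'0.png');cv2.imwrite(f'pics/{n}0b.png',cv2.resize(im[:,:,::-1],(800,600),interpolation=cv2.INTER_CUBIC));p=eyes.camera_params(n);print(n,p,-np.array(p['R']).T@p['t'])
E
```

```text
pics
{'time': 0.0, 'qpos': array([-1.38098536e+00,  2.87176928e-01,  1.57820415e+00,  2.88880010e-05,
        1.27859800e+00, -1.49984750e-01]), 'dq': array([-0.00119643,  0.00119035, -0.00056583,  0.00028351,  0.00044683,
        0.00137031]), 'joint_efforts': array([-7.94311709e-04, -4.05982339e+01, -2.92626625e+01, -2.15006826e-04,
        5.84664289e-03,  7.82092513e-06]), 'eef_pos': array([ 0.22489869, -0.63577173,  0.24892492]), 'tcp_rot': array([ 9.85602047e-01,  1.69077440e-01, -9.93488007e-06, -1.19324767e-03]), 'contact_force': array([ 0.37708172, -0.34410666,  0.37925176]), 'wrist_torque': array([-0.00517126, -0.02515678, -0.02751582]), 'finger_force': 0.0, 'opening': 0.9996607239045985}
[[ 0.943  0.333 -0.   ]
 [ 0.333 -0.943  0.002]
 [ 0.    -0.002 -1.   ]]
top {'K': array([[477.95490768,   0.        , 252.78395911],
       [  0.        , 477.95490768, 186.54898167],
       [  0.        ,   0.        ,   1.        ]]), 'R': array([[-3.52262420e-02, -9.99379249e-01,  4.78755307e-04],
       [-9.78166074e-01,  3.43803302e-02, -2.04961275e-01],
       [ 2.04817586e-01, -7.68831769e-03, -9.78769966e-01]]), 't': array([0.0273104 , 0.56512192, 1.48686628])} [0.24920877 0.01929587 1.5711151 ]
side {'K': array([[350.06735986,   0.        , 246.92075703],
       [  0.        , 350.06735986, 191.50561376],
       [  0.        ,   0.        ,   1.        ]]), 'R': array([[-0.67568664, -0.73715355,  0.00722548],
       [-0.49838422,  0.44956088, -0.74128819],
       [ 0.54319493, -0.5044796 , -0.67114798]]), 't': array([0.3874407 , 0.32166941, 0.95514598])} [-0.09672699  0.62284497  0.87669459]
```

View pics/top0b.png

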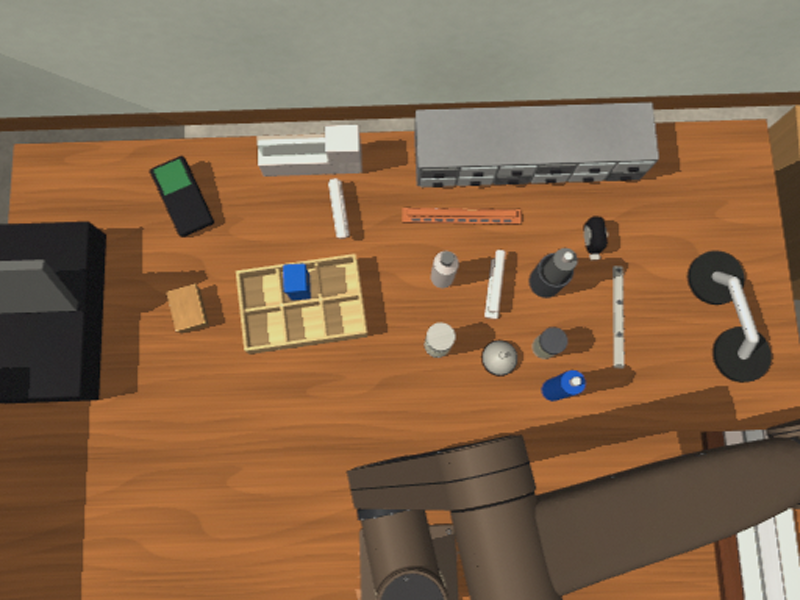

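View pics/side0b.png

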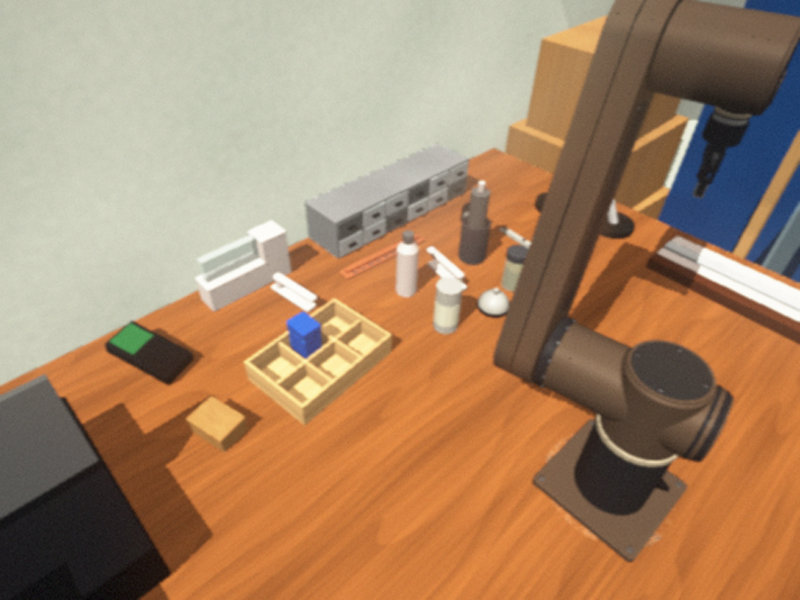

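The top picture (800x600 pixels) shows these candidates:
- Bottle: white with a grey cap, at (445,268).
- Tin: (440,340).
- Jar: dark lid, at (550,343).
- Cartridge: the grey one in the dark cup at (555,272) fits. The blue one at (565,385) is the look-alike and stays.
- Crate: around (303,303), with the shims at (296,280).

I'll confirm these in an enlarged crop.

Run:
```python
import cv2
im=cv2.imread('pics/top0.png')
cv2.imwrite('pics/c1.png',cv2.resize(im[120:265,145:411],None,fx=3,fy=3,interpolation=cv2.INTER_CUBIC))
```

```text
(no output)
```

View pics/c1.png

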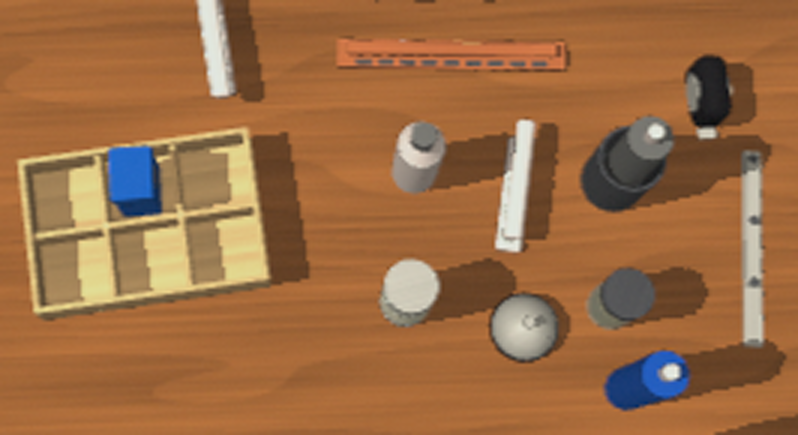

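Run:
```python
from h import *
c=lambda x,y:(145+(x+.5)/3-.5,120+(y+.5)/3-.5)
P={'bottle':((425,134),.17,(408,236)),'tin':((411,286),.12,(448,286)),'jar':((628,293),.105,(517,251)),
'stub':((657,131),.221,(482,184)),'body':((644,140),.196,(480,194)),'rim':((624,163),.11,None),'shims':((131,162),.101,(304,321)),
'TL':((19,160),.055,(246,367)),'TR':((246,128),.055,(333,301)),'BR':((270,282),.055,(392,340)),'BL':((39,316),.055,(304,408)),
'hA0':((525,122),.04,None),'hA1':((510,248),.04,None),'bell':((525,327),.03,None),'tape':((710,85),.06,None),'h0':((753,155),.01,None),'h1':((753,343),.01,None),'blue':((665,372),.2,None),'ventR':((565,55),.018,None),'hB':((221,95),.04,None)}
G={}
for k,(a,z,s) in P.items():
    w=unproj('top',c(*a),z);G[k]=w
    print(k,w.round(3),'r',np.hypot(*w[:2]).round(3), '' if s is None else unproj('side',((s[0]+.5)/1.5625-.5,(s[1]+.5)/1.5625-.5),z).round(3))
T=np.array([G[k][:2] for k in('TL','TR','BR','BL')])
print('sides',[np.linalg.norm(T[i]-T[i-1]).round(3) for i in range(4)],T.mean(0))
# crate: +x from bottom to top in image, +y toward left
L=np.array([[.085,.126],[.085,-.126],[-.085,-.126],[-.085,.126]])
A=T-T.mean(0);H=L.T@A;th=np.arctan2(H[0,1]-H[1,0],H[0,0]+H[1,1]);Rm=np.array([[np.cos(th),-np.sin(th)],[np.sin(th),np.cos(th)]])
print('yaw',th,'res',(A-L@Rm.T).round(4).tolist())
for x in(-.041,.041):
  for y in(-.082,0,.082):
    w=T.mean(0)+Rm@[x,y];print((x,y),w.round(3),np.hypot(*w).round(3))
```

```text
bottle [ 0.607 -0.096  0.17 ] r 0.615 [ 0.597 -0.086  0.17 ]
tin [ 0.461 -0.077  0.12 ] r 0.467 [ 0.459 -0.072  0.12 ]
jar [ 0.448 -0.302  0.105] r 0.54 [ 0.447 -0.299  0.105]
stub [ 0.589 -0.317  0.221] r 0.669 [ 0.58  -0.308  0.221]
body [ 0.587 -0.31   0.196] r 0.664 [ 0.579 -0.304  0.196]
rim [ 0.584 -0.307  0.11 ] r 0.66 
shims [0.606 0.21  0.101] r 0.641 [0.595 0.207 0.101]
TL [0.623 0.337 0.055] r 0.709 [0.607 0.343 0.055]
TR [0.65  0.09  0.055] r 0.657 [0.644 0.096 0.055]
BR [0.48  0.069 0.055] r 0.485 [0.468 0.08  0.055]
BL [0.452 0.315 0.055] r 0.551 [0.451 0.317 0.055]
hA0 [ 0.65  -0.217  0.04 ] r 0.686 
hA1 [ 0.51  -0.192  0.04 ] r 0.545 
bell [ 0.425 -0.204  0.03 ] r 0.471 
tape [ 0.68  -0.419  0.06 ] r 0.799 
h0 [ 0.611 -0.475  0.01 ] r 0.774 
h1 [ 0.401 -0.454  0.01 ] r 0.606 
blue [ 0.358 -0.31   0.2  ] r 0.474 
ventR [ 0.733 -0.271  0.018] r 0.781 
hB [0.693 0.118 0.04 ] r 0.703 
sides [np.float64(0.173), np.float64(0.249), np.float64(0.172), np.float64(0.248)] [0.55137979 0.20266677]
yaw 0.1166658586968773 res [[0.0021, -0.0003], [-0.0, 0.0026], [-0.0018, 0.0009], [-0.0003, -0.0032]]
(-0.041, -0.082) [0.52  0.116] 0.533
(-0.041, 0) [0.511 0.198] 0.548
(-0.041, 0.082) [0.501 0.279] 0.574
(0.041, -0.082) [0.602 0.126] 0.615
(0.041, 0) [0.592 0.207] 0.627
(0.041, 0.082) [0.583 0.289] 0.65
```

The crop confirms them: bottle cap (425,134), tin top (411,286), jar lid (628,293) and the grey cartridge stub (657,131) in the cup. The blue one at (665,372) stays. The crate fit closes to 3 mm.

I'll keep the tool yaw constant throughout. The jar and tin go in the x=-41 corner cells, then the bottle and cartridge in the x=+41 corner cells.

```bash
cat > way.py <<'E'
import sys
from h import *
s=monitor.get_state();print('tcp',s['eef_pos'].round(4),'t',round(s['time'],2),'open',round(s['opening'],3),'ff',round(s['finger_force'],1))
for a in sys.argv[1:]: print(a,rel([float(v) for v in a.split(',')]).round(4))
E
python3 way.py .447,-.301,.25 .447,-.301,.093
```

```text
tcp [ 0.2249 -0.6358  0.249 ] t 0.1 open 1.0 ff 0.0
.447,-.301,.25 [ 8.025e-01 -6.042e-01 -8.000e-04]
.447,-.301,.093 [ 0.8024 -0.6034  0.3917]
```

```bash
python3 -m handwheel '[[0.803,-0.604,0,0,0,0,1],[0.803,-0.604,0,0,0,0,1],[0.803,-0.604,0,0,0,0,1],[0.803,-0.604,0,0,0,0,1],[0.803,-0.604,0,0,0,0,1],[0.803,-0.604,0,0,0,0,1],[0.803,-0.604,0,0,0,0,1],[0.803,-0.604,0,0,0,0,1],[0.803,-0.604,0,0,0,0,1],[0.803,-0.604,0.1,0,0,0,1],[0.803,-0.604,0.2,0,0,0,1],[0.803,-0.604,0.2,0,0,0,1]]' 60
python3 - <<'E'
from h import *
im=snap('top','t1.png');cv2.imwrite('pics/t1c.png',cv2.resize(im[150:270,300:430],None,fx=5,fy=5,interpolation=cv2.INTER_CUBIC))
E
python3 way.py .447,-.301,.093
```

```text
time: 1.6
eef_pos: [0.4447, -0.301, 0.1665]
tcp_rot: [0.986, 0.168, -0.003, -0.003]
contact_force: [-0.3, 0.5, 1.0]
opening: 0.997
finger_force: 0.0
tcp [ 0.4461 -0.302   0.1692] t 1.65 open 0.999 ff 0.0
.447,-.301,.093 [ 0.0034 -0.0011  0.1905]
```

View pics/t1c.png

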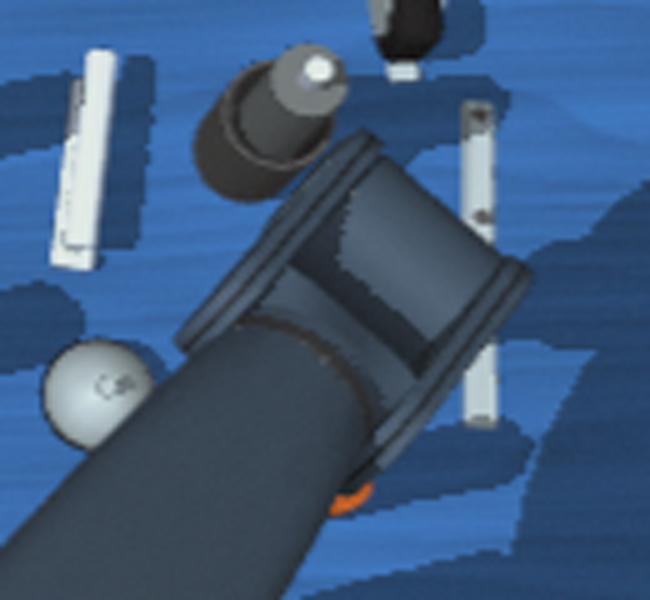

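The view (red and blue swapped) shows the wrist over the jar and clear of the cartridge (stub at crop pixel (320,68)). I'll go down in steps and close.

```bash
python3 -m handwheel '[[0.003,-0.001,0.07,0,0,0,1],[0.003,-0.001,0.13,0,0,0,1],[0.003,-0.001,0.19,0,0,0,1],[0.003,-0.001,0.19,0,0,0,1]]' 60 && python3 -m handwheel '[[0,0,0,0,0,0,-1],[0,0,0,0,0,0,-1],[0,0,0,0,0,0,-1],[0,0,0,0,0,0,-1],[0,0,0,0,0,0,-1],[0,0,0,0,0,0,-1]]' 60; python3 way.py .448,-.302,.25
```

```text
time: 2.15
eef_pos: [0.4481, -0.3014, 0.0947]
tcp_rot: [0.986, 0.169, -0.0, -0.0]
contact_force: [-0.0, -0.3, -0.1]
opening: 1.0
finger_force: 0.0
time: 2.9
eef_pos: [0.4497, -0.3022, 0.0969]
tcp_rot: [0.986, 0.169, 0.001, 0.002]
contact_force: [-0.2, -0.7, 6.5]
opening: 0.613
finger_force: 62.7
tcp [ 0.4497 -0.3022  0.0969] t 2.9 open 0.613 ff 62.7
.448,-.302,.25 [-3.000e-03 -2.000e-04 -3.827e-01]
```

```bash
python3 -m handwheel '[[0,0,-0.06,0,0,0,-1],[0,0,-0.15,0,0,0,-1],[0,0,-0.28,0,0,0,-1],[0,0,-0.39,0,0,0,-1],[0,0,-0.39,0,0,0,-1]]' 60; python3 way.py .501,.279,.25
```

```text
time: 3.52
eef_pos: [0.4499, -0.3021, 0.2551]
tcp_rot: [0.986, 0.169, 0.003, 0.004]
contact_force: [0.1, 0.6, -1.3]
opening: 0.612
finger_force: 63.3
tcp [ 0.4499 -0.3021  0.2551] t 3.52 open 0.612 ff 63.3
.501,.279,.25 [ 0.605  -1.327   0.0043]
```

```bash
python3 -m handwheel '[[0.04,-0.08,0,0,0,0,-1],[0.1,-0.22,0,0,0,0,-1],[0.45,-0.99,0,0,0,0,-1],[0.45,-0.99,0,0,0,0,-1],[0.45,-0.99,0,0,0,0,-1],[0.45,-0.99,0,0,0,0,-1],[0.45,-0.99,0,0,0,0,-1],[0.45,-0.99,0,0,0,0,-1],[0.45,-0.99,0,0,0,0,-1],[0.45,-0.99,0,0,0,0,-1]]' 60; python3 way.py .501,.279,.25
```

```text
time: 4.78
eef_pos: [0.4852, 0.132, 0.2487]
tcp_rot: [0.986, 0.169, -0.002, 0.0]
contact_force: [0.2, -0.7, -2.0]
opening: 0.614
finger_force: 63.7
tcp [0.4852 0.132  0.2487] t 4.78 open 0.614 ff 63.7
.501,.279,.25 [ 0.1596 -0.3332 -0.0037]
```

```bash
python3 -m handwheel '[[0.16,-0.333,0,0,0,0,-1],[0.16,-0.333,0,0,0,0,-1],[0.16,-0.333,0,0,0,0,-1],[0.16,-0.333,0,0,0,0,-1],[0.16,-0.333,0,0,0,0,-1]]' 60; python3 way.py .501,.279,.25
python3 - <<'E'
from h import *
im=snap('top','t2.png');a=cv2.resize(im[140:240,140:260,::-1],None,fx=5,fy=5,interpolation=cv2.INTER_CUBIC);
im=snap('side','s2.png');b=cv2.resize(im[150:290,130:290,::-1],(571,500),interpolation=cv2.INTER_CUBIC)
cv2.imwrite('pics/p2.png',cv2.resize(np.hstack([a[:,:],b]),(800,342)))
E
```

```text
time: 5.4
eef_pos: [0.502, 0.2779, 0.2498]
tcp_rot: [0.986, 0.168, -0.001, 0.0]
contact_force: [0.6, 0.6, -2.2]
opening: 0.615
finger_force: 64.1
tcp [0.502  0.2779 0.2498] t 5.4 open 0.615 ff 64.1
.501,.279,.25 [-0.0015 -0.0035 -0.0004]
```

View pics/p2.png

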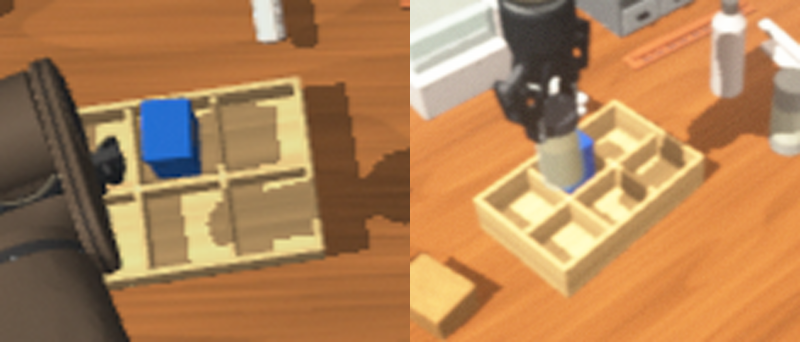

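The jar hangs upright and the cells are as mapped. As a check, I'll project the TCP-based jar foot into the side view to see how much that camera's bias is.

```bash
python3 - <<'E'
from h import *
s=monitor.get_state();e=s['eef_pos']
print(proj('side',[e[0],e[1],.153]),'seen ~192.9,222 bottom centre');print(unproj('side',(192.9,222),.153))
# crate corners in side from top fit
for k,w in {'TL':(.623,.337),'TR':(.65,.09),'BR':(.48,.069),'BL':(.452,.315)}.items(): print(k,proj('side',[*w,.055])*1.5625)
E
python3 way.py .500,.280,.096 .5,.28,.115
```

```text
[191.62975763 220.97422524] seen ~192.9,222 bottom centre
[0.49654878 0.27755114 0.153     ]
TL [244.09681795 360.59211676]
TR [333.29687589 298.07159035]
BR [391.85876094 333.97981629]
BL [304.2844529  406.59393282]
tcp [0.5021 0.2779 0.2502] t 5.5 open 0.614 ff 64.1
.500,.280,.096 [-0.0031 -0.0069  0.3854]
.5,.28,.115 [-0.0031 -0.0069  0.3379]
```

```bash
python3 -m handwheel '[[-0.003,-0.007,0,0,0,0,-1],[-0.003,-0.007,0.1,0,0,0,-1],[-0.003,-0.007,0.2,0,0,0,-1],[-0.003,-0.007,0.28,0,0,0,-1],[-0.003,-0.007,0.33,0,0,0,-1],[-0.003,-0.007,0.355,0,0,0,-1],[-0.003,-0.007,0.362,0,0,0,-1],[-0.003,-0.007,0.362,0,0,0,-1]]' 60; python3 way.py .500,.280,.102
```

```text
time: 6.5
eef_pos: [0.5007, 0.282, 0.1066]
tcp_rot: [0.986, 0.169, 0.001, -0.0]
contact_force: [-1.6, -0.0, -2.1]
opening: 0.612
finger_force: 64.1
tcp [0.5007 0.282  0.1066] t 6.5 open 0.612 ff 64.1
.500,.280,.102 [-0.0033  0.0042  0.0116]
```

```bash
python3 -m handwheel '[[-0.003,0,0.006,0,0,0,-1],[-0.003,0,0.01,0,0,0,-1],[-0.003,0,0.01,0,0,0,-1]]' 60;  python3 way.py
```

```text
time: 6.88
eef_pos: [0.4995, 0.2816, 0.1029]
tcp_rot: [0.986, 0.169, 0.001, -0.0]
contact_force: [-0.6, -0.4, 4.7]
opening: 0.614
finger_force: 64.7
tcp [0.4995 0.2816 0.1029] t 6.88 open 0.614 ff 64.7
```

```bash
python3 -m handwheel '[[0,0,0,0,0,0,0.5],[0,0,0,0,0,0,0.9],[0,0,0,0,0,0,0.9],[0,0,-0.05,0,0,0,0.9],[0,0,-0.2,0,0,0,0.9],[0,0,-0.37,0,0,0,1],[0,0,-0.37,0,0,0,1]]' 60;  python3 way.py .461,-.076,.25 .461,-.076,.09
```

```text
time: 7.75
eef_pos: [0.5019, 0.2825, 0.2585]
tcp_rot: [0.986, 0.169, 0.007, -0.001]
contact_force: [1.2, 0.5, 1.0]
opening: 1.001
finger_force: 0.0
tcp [0.5019 0.2825 0.2585] t 7.75 open 1.001 ff 0.0
.461,-.076,.25 [-0.3956  0.811   0.0154]
.461,-.076,.09 [-0.4014  0.8109  0.4153]
```

```bash
python3 -m handwheel '[[-0.396,0.811,0.01,0,0,0,1],[-0.396,0.811,0.01,0,0,0,1],[-0.396,0.811,0.01,0,0,0,1],[-0.396,0.811,0.01,0,0,0,1],[-0.396,0.811,0.01,0,0,0,1],[-0.396,0.811,0.01,0,0,0,1],[-0.396,0.811,0.01,0,0,0,1],[-0.396,0.811,0.01,0,0,0,1],[-0.396,0.811,0.1,0,0,0,1],[-0.396,0.811,0.1,0,0,0,1]]' 60; python3 way.py .461,-.076,.09
python3 - <<'E'
from h import *
snap('top','t3.png')
im=snap('side','s3.png');cv2.imwrite('pics/s3c.png',cv2.resize(im[140:280,130:370,::-1],None,fx=3.3,fy=3.3,interpolation=cv2.INTER_CUBIC))
E
```

```text
time: 9.0
eef_pos: [0.4558, -0.0752, 0.2068]
tcp_rot: [0.985, 0.17, -0.003, -0.002]
contact_force: [0.0, -0.2, -0.1]
opening: 1.001
finger_force: 0.0
tcp [ 0.4558 -0.0752  0.2068] t 9.0 open 1.001 ff 0.0
.461,-.076,.09 [0.013  0.0077 0.2919]
```

View pics/s3c.png

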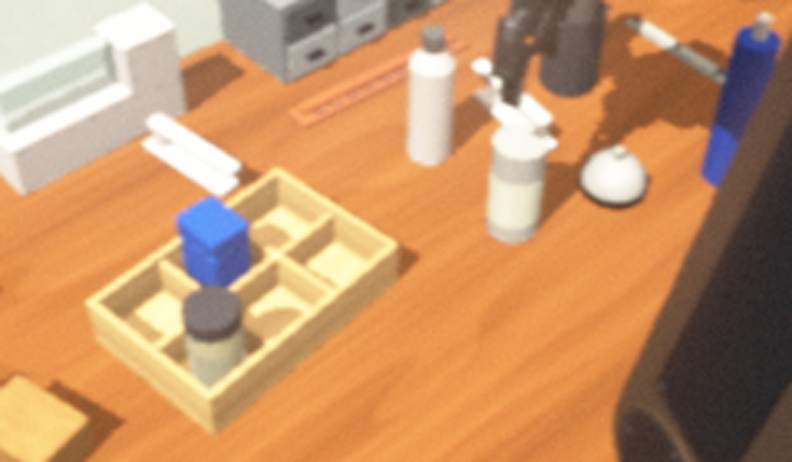

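The jar stands in its cell (side crop (215,330)), and the tin top is at (520,137) beneath the gripper. Going down on the tin.

```bash
python3 -m handwheel '[[0.013,0.006,0.08,0,0,0,1],[0.013,0.006,0.18,0,0,0,1],[0.013,0.006,0.25,0,0,0,1],[0.013,0.006,0.29,0,0,0,1],[0.013,0.006,0.29,0,0,0,1],[0.013,0.006,0.29,0,0,0,-1],[0.013,0.006,0.29,0,0,0,-1],[0.013,0.006,0.29,0,0,0,-1],[0.013,0.006,0.29,0,0,0,-1],[0.013,0.006,0.29,0,0,0,-1]]' 70; python3 way.py
```

```text
time: 10.35
eef_pos: [0.4647, -0.0782, 0.0954]
tcp_rot: [0.986, 0.169, 0.002, 0.001]
contact_force: [-0.9, 1.4, 5.6]
opening: 0.647
finger_force: 74.6
tcp [ 0.4647 -0.0782  0.0954] t 10.35 open 0.647 ff 74.6
```

```bash
python3 -m handwheel '[[0,0,-0.06,0,0,0,-1],[0,0,-0.15,0,0,0,-1],[0,0,-0.28,0,0,0,-1],[0.01,-0.02,-0.39,0,0,0,-1],[0.04,-0.12,-0.39,0,0,0,-1],[0.1,-0.25,-0.39,0,0,0,-1],[0.2,-0.35,-0.39,0,0,0,-1],[0.2,-0.35,-0.39,0,0,0,-1],[0.2,-0.35,-0.39,0,0,0,-1]]' 70; python3 way.py .521,.117,.25
```

```text
time: 11.48
eef_pos: [0.4909, 0.0809, 0.2479]
tcp_rot: [0.986, 0.17, -0.002, -0.0]
contact_force: [0.3, -0.2, -5.5]
opening: 0.64
finger_force: 76.2
tcp [0.4909 0.0809 0.2479] t 11.47 open 0.64 ff 76.2
.521,.117,.25 [ 0.101  -0.0599 -0.0056]
```

```bash
python3 -m handwheel '[[0.1,-0.06,0,0,0,0,-1],[0.1,-0.06,0,0,0,0,-1],[0.1,-0.06,0.1,0,0,0,-1],[0.1,-0.06,0.2,0,0,0,-1],[0.1,-0.06,0.28,0,0,0,-1],[0.1,-0.06,0.33,0,0,0,-1],[0.1,-0.06,0.35,0,0,0,-1],[0.1,-0.06,0.356,0,0,0,-1],[0.1,-0.06,0.356,0,0,0,-1]]' 70; python3 way.py .521,.117,.1014
```

```text
time: 12.6
eef_pos: [0.5224, 0.1164, 0.1081]
tcp_rot: [0.986, 0.169, 0.001, 0.0]
contact_force: [0.1, -0.1, -4.8]
opening: 0.644
finger_force: 77.0
tcp [0.5224 0.1164 0.1081] t 12.6 open 0.644 ff 77.0
.521,.117,.1014 [-0.0028 -0.0025  0.0168]
```

```bash
python3 -m handwheel '[[-0.003,-0.002,0.008,0,0,0,-1],[-0.003,-0.002,0.013,0,0,0,-1],[-0.003,-0.002,0.017,0,0,0,-1],[-0.003,-0.002,0.017,0,0,0,-1]]' 70;  python3 way.py
```

```text
time: 13.1
eef_pos: [0.5206, 0.1173, 0.1016]
tcp_rot: [0.986, 0.169, 0.0, -0.0]
contact_force: [-3.6, 0.2, 3.0]
opening: 0.639
finger_force: 77.8
tcp [0.5206 0.1173 0.1016] t 13.1 open 0.639 ff 77.8
```

```bash
python3 -m handwheel '[[0,0,0,0,0,0,0.5],[0,0,0,0,0,0,0.9],[0,0,0,0,0,0,0.9],[0,0,-0.05,0,0,0,0.9],[0,0,-0.2,0,0,0,0.9],[0,0,-0.37,0,0,0,1],[0,0,-0.4,0,0,0,1],[0,0,-0.4,0,0,0,1]]' 60;  python3 way.py .604,-.093,.26 .604,-.093,.12
```

```text
time: 14.1
eef_pos: [0.521, 0.1172, 0.2616]
tcp_rot: [0.986, 0.169, 0.002, 0.0]
contact_force: [-0.5, -0.2, -0.4]
opening: 1.0
finger_force: 0.0
tcp [0.521  0.1172 0.2616] t 14.1 open 1.0 ff 0.0
.604,-.093,.26 [0.0205 0.5645 0.0047]
.604,-.093,.12 [0.0194 0.5642 0.3547]
```

```bash
python3 -m handwheel '[[0.02,0.564,0,0,0,0,1],[0.02,0.564,0,0,0,0,1],[0.02,0.564,0,0,0,0,1],[0.02,0.564,0,0,0,0,1],[0.02,0.564,0,0,0,0,1],[0.02,0.564,0.04,0,0,0,1],[0.02,0.564,0.04,0,0,0,1]]' 60;  python3 way.py .604,-.093,.12;python3 - <<'E'
from h import *
snap('top','t4.png')
im=snap('side','s4.png');cv2.imwrite('pics/s4c.png',cv2.resize(im[120:280,150:350,::-1],None,fx=3.7,fy=3.7,interpolation=cv2.INTER_CUBIC))
print(proj('side',monitor.get_state()['eef_pos']))
E
```

```text
time: 14.98
eef_pos: [0.6012, -0.0911, 0.2405]
tcp_rot: [0.985, 0.17, -0.003, -0.002]
contact_force: [-0.8, 0.4, -0.1]
opening: 1.0
finger_force: 0.0
tcp [ 0.6012 -0.0911  0.2405] t 14.97 open 1.0 ff 0.0
.604,-.093,.12 [0.0066 0.0081 0.3011]
[261.82964508 131.45087171]
```

View pics/s4c.png

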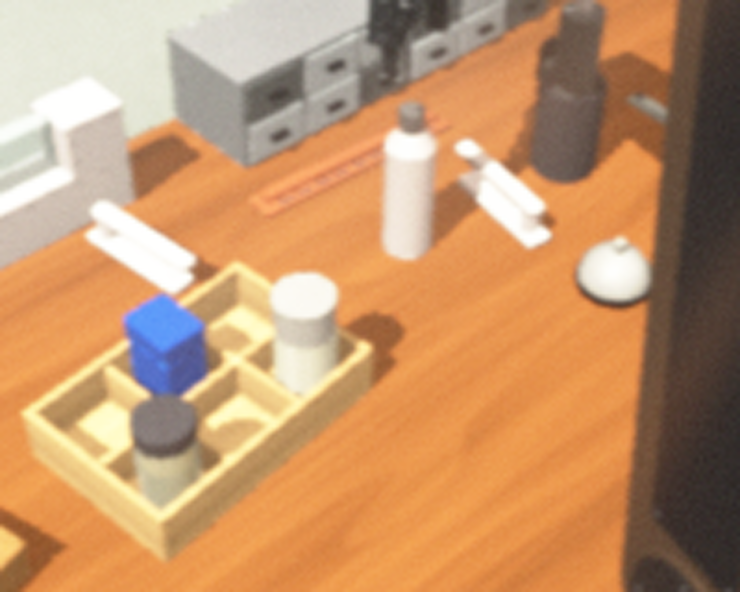

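The tin and jar stand upright in their cells. The bottle cap at side crop (411,108) lines up under the TCP, so I'm going down.

```bash
python3 -m handwheel '[[0.007,0.006,0.08,0,0,0,1],[0.007,0.006,0.18,0,0,0,1],[0.007,0.006,0.26,0,0,0,1],[0.007,0.006,0.295,0,0,0,1],[0.007,0.006,0.295,0,0,0,1],[0.007,0.006,0.295,0,0,0,-1],[0.007,0.006,0.295,0,0,0,-1],[0.007,0.006,0.295,0,0,0,-1],[0.007,0.006,0.295,0,0,0,-1],[0.007,0.006,0.295,0,0,0,-1]]' 60; python3 way.py .602,.126,.32
```

```text
time: 16.32
eef_pos: [0.608, -0.0949, 0.1287]
tcp_rot: [0.986, 0.169, 0.002, 0.001]
contact_force: [0.0, 0.1, 5.8]
opening: 0.565
finger_force: 62.5
tcp [ 0.608  -0.0949  0.1287] t 16.32 open 0.565 ff 62.5
.602,.126,.32 [ 0.1714 -0.5243 -0.4792]
```

```bash
python3 -m handwheel '[[0,0,-0.06,0,0,0,-1],[0,0,-0.15,0,0,0,-1],[0,0,-0.28,0,0,0,-1],[0.01,-0.02,-0.32,0,0,0,-1],[0.04,-0.12,-0.32,0,0,0,-1],[0.173,-0.524,-0.32,0,0,0,-1],[0.173,-0.524,-0.32,0,0,0,-1],[0.173,-0.524,-0.32,0,0,0,-1],[0.173,-0.524,-0.32,0,0,0,-1],[0.173,-0.524,-0.32,0,0,0,-1],[0.173,-0.524,-0.32,0,0,0,-1]]' 60; python3 way.py .603,.126,.1347
```

```text
time: 17.7
eef_pos: [0.6017, 0.1255, 0.2534]
tcp_rot: [0.986, 0.168, -0.001, -0.0]
contact_force: [-1.1, 1.6, -2.7]
opening: 0.562
finger_force: 62.8
tcp [0.6017 0.1255 0.2534] t 17.7 open 0.562 ff 62.8
.603,.126,.1347 [ 4.100e-03 -1.000e-04  2.967e-01]
```

```bash
python3 -m handwheel '[[0.004,0,0.08,0,0,0,-1],[0.004,0,0.18,0,0,0,-1],[0.004,0,0.25,0,0,0,-1],[0.004,0,0.28,0,0,0,-1],[0.004,0,0.285,0,0,0,-1],[0.004,0,0.285,0,0,0,-1]]' 60; python3 way.py .603,.126,.1347
```

```text
time: 18.45
eef_pos: [0.6044, 0.1267, 0.1419]
tcp_rot: [0.986, 0.169, 0.001, 0.0]
contact_force: [0.6, 0.6, -1.9]
opening: 0.563
finger_force: 62.9
tcp [0.6044 0.1267 0.1419] t 18.45 open 0.563 ff 62.9
.603,.126,.1347 [-0.004   0.0005  0.0179]
```

```bash
python3 -m handwheel '[[-0.003,0,0.008,0,0,0,-1],[-0.003,0,0.014,0,0,0,-1],[-0.003,0,0.018,0,0,0,-1],[-0.003,0,0.018,0,0,0,-1]]' 60;  python3 way.py
```

```text
time: 18.95
eef_pos: [0.6031, 0.1268, 0.1347]
tcp_rot: [0.986, 0.169, 0.001, 0.0]
contact_force: [-1.3, -0.7, 4.8]
opening: 0.564
finger_force: 63.5
tcp [0.6031 0.1268 0.1347] t 18.95 open 0.564 ff 63.5
```

```bash
python3 -m handwheel '[[0,0,0,0,0,0,0.4],[0,0,0,0,0,0,0.7],[0,0,0,0,0,0,0.7],[0,0,-0.05,0,0,0,0.7],[0,0,-0.2,0,0,0,0.8],[0,0,-0.35,0,0,0,1],[0,0,-0.44,0,0,0,1],[0,0,-0.44,0,0,0,1]]' 60;  python3 way.py .585,-.311,.31
```

```text
time: 19.95
eef_pos: [0.6041, 0.1267, 0.3159]
tcp_rot: [0.986, 0.169, 0.005, 0.001]
contact_force: [0.4, 0.2, -0.7]
opening: 1.0
finger_force: 0.0
tcp [0.6041 0.1267 0.3159] t 19.95 open 1.0 ff 0.0
.585,-.311,.31 [-0.4101  1.0157  0.0136]
```

```bash
python3 -m handwheel '[[-0.404,1,0,0,0,0,1],[-0.404,1,0,0,0,0,1],[-0.404,1,0,0,0,0,1],[-0.404,1,0,0,0,0,1],[-0.404,1,0,0,0,0,1],[-0.404,1,0,0,0,0,1],[-0.404,1,0,0,0,0,1],[-0.404,1,0,0,0,0,1],[-0.404,1,0,0,0,0,1],[-0.404,1,0,0,0,0,1]]' 60;  python3 way.py .585,-.311,.175;python3 - <<'E'
from h import *
t=snap('top','t5.png')
im=snap('side','s5.png');a=cv2.resize(im[90:290,150:350,::-1],(400,400),interpolation=cv2.INTER_CUBIC);b=cv2.resize(t[130:230,140:240,::-1],(400,400),interpolation=cv2.INTER_CUBIC)
cv2.imwrite('pics/p5.png',np.hstack([a,b]))
E
```

```text
time: 21.2
eef_pos: [0.5834, -0.3028, 0.3088]
tcp_rot: [0.985, 0.17, -0.0, -0.0]
contact_force: [-0.5, -0.0, -0.2]
opening: 1.0
finger_force: 0.0
tcp [ 0.5834 -0.3028  0.3088] t 21.2 open 1.0 ff 0.0
.585,-.311,.175 [-0.0029  0.0209  0.3344]
```

View pics/p5.png

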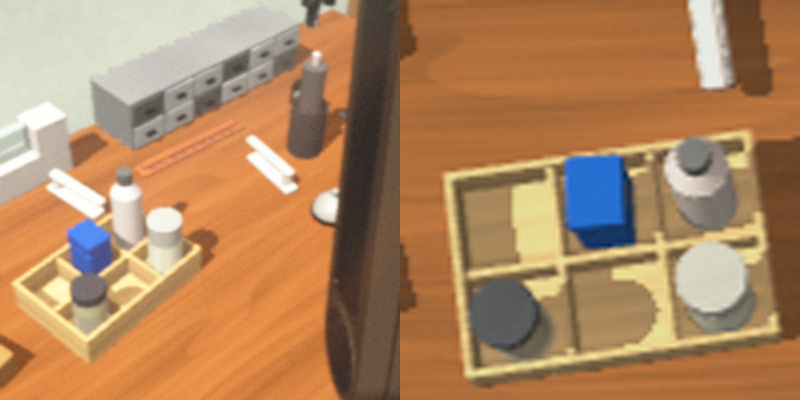

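All three stand in separate cells: jar (505,315), tin (712,280) and bottle (698,170). The cell at (510,225) is free for the cartridge, whose stub is at side (316,57). Going down.

```bash
python3 -m handwheel '[[-0.002,0.018,0,0,0,0,1],[-0.002,0.018,0.1,0,0,0,1],[-0.002,0.018,0.2,0,0,0,1],[-0.002,0.018,0.29,0,0,0,1],[-0.002,0.018,0.335,0,0,0,1],[-0.002,0.018,0.335,0,0,0,1],[-0.002,0.018,0.335,0,0,0,-1],[-0.002,0.018,0.335,0,0,0,-1],[-0.002,0.018,0.335,0,0,0,-1],[-0.002,0.018,0.335,0,0,0,-1],[-0.002,0.018,0.335,0,0,0,-1]]' 80; python3 way.py .585,-.311,.40
```

```text
time: 22.68
eef_pos: [0.5861, -0.3128, 0.1778]
tcp_rot: [0.986, 0.169, 0.002, 0.002]
contact_force: [0.9, -0.7, 5.3]
opening: 0.522
finger_force: 81.6
tcp [ 0.5861 -0.3128  0.1778] t 22.68 open 0.522 ff 81.6
.585,-.311,.40 [ 3.000e-04 -2.300e-03 -5.556e-01]
```

```bash
python3 -m handwheel '[[0,0,-0.05,0,0,0,-1],[0,0,-0.13,0,0,0,-1],[0,0,-0.25,0,0,0,-1],[0,0,-0.37,0,0,0,-1],[0,0,-0.48,0,0,0,-1],[0,0,-0.54,0,0,0,-1],[0,0,-0.54,0,0,0,-1]]' 80; python3 way.py .583,.288,.39;python3 - <<'E'
from h import *
im=snap('side','s6.png');cv2.imwrite('pics/s6c.png',cv2.resize(im[20:220,220:370,::-1],None,fx=3,fy=3,interpolation=cv2.INTER_CUBIC))
E
```

```text
time: 23.55
eef_pos: [0.585, -0.3113, 0.3937]
tcp_rot: [0.986, 0.169, 0.001, 0.001]
contact_force: [0.5, -0.4, -2.7]
opening: 0.52
finger_force: 81.9
tcp [ 0.585  -0.3113  0.3937] t 23.55 open 0.52 ff 81.9
.583,.288,.39 [ 0.4949 -1.4141  0.007 ]
```

View pics/s6c.png

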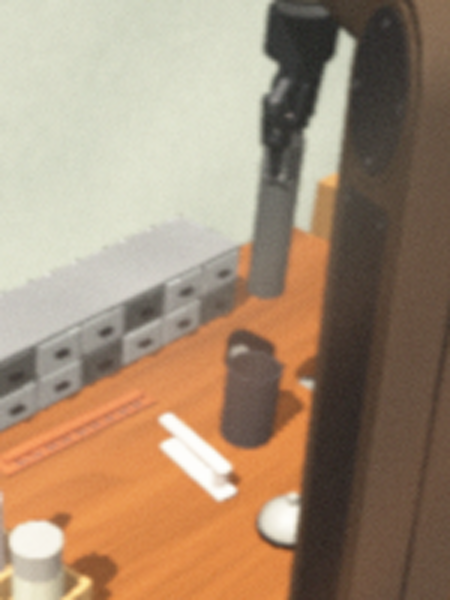

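The cartridge is out of the holder, in line with the fingers; its foot is at (268,295). Carrying it to the free cell.

```bash
python3 -m handwheel '[[0.03,-0.08,0,0,0,0,-1],[0.08,-0.22,0,0,0,0,-1],[0.34,-0.98,0,0,0,0,-1],[0.34,-0.98,0,0,0,0,-1],[0.34,-0.98,0,0,0,0,-1],[0.34,-0.98,0,0,0,0,-1],[0.34,-0.98,0,0,0,0,-1],[0.34,-0.98,0,0,0,0,-1],[0.34,-0.98,0,0,0,0,-1],[0.34,-0.98,0,0,0,0,-1]]' 80; python3 way.py .583,.289,.39
```

```text
time: 24.85
eef_pos: [0.5824, 0.102, 0.3899]
tcp_rot: [0.986, 0.168, -0.001, 0.0]
contact_force: [0.2, 0.1, -2.5]
opening: 0.519
finger_force: 82.4
tcp [0.5824 0.102  0.3899] t 24.85 open 0.519 ff 82.4
.583,.289,.39 [ 0.1565 -0.4405 -0.0006]
```

```bash
python3 -m handwheel '[[0.1,-0.28,0,0,0,0,-1],[0.157,-0.44,0,0,0,0,-1],[0.157,-0.44,0,0,0,0,-1],[0.157,-0.44,0,0,0,0,-1],[0.157,-0.44,0,0,0,0,-1],[0.157,-0.44,0,0,0,0,-1]]' 80; python3 way.py .583,.289,.1778
```

```text
time: 25.6
eef_pos: [0.5836, 0.2883, 0.3911]
tcp_rot: [0.986, 0.168, -0.0, 0.0]
contact_force: [-1.2, -0.8, -3.5]
opening: 0.518
finger_force: 83.2
tcp [0.5836 0.2883 0.3911] t 25.6 open 0.518 ff 83.2
.583,.289,.1778 [-0.0008 -0.0023  0.5333]
```

```bash
python3 -m handwheel '[[-0.001,-0.002,0.08,0,0,0,-1],[-0.001,-0.002,0.2,0,0,0,-1],[-0.001,-0.002,0.32,0,0,0,-1],[-0.001,-0.002,0.42,0,0,0,-1],[-0.001,-0.002,0.48,0,0,0,-1],[-0.001,-0.002,0.51,0,0,0,-1],[-0.001,-0.002,0.52,0,0,0,-1],[-0.001,-0.002,0.52,0,0,0,-1]]' 80; python3 way.py .583,.289,.1778
```

```text
time: 26.6
eef_pos: [0.5831, 0.2907, 0.1844]
tcp_rot: [0.986, 0.169, 0.001, -0.0]
contact_force: [-0.4, 0.3, -2.5]
opening: 0.519
finger_force: 83.4
tcp [0.5831 0.2907 0.1844] t 26.6 open 0.519 ff 83.4
.583,.289,.1778 [-0.0018  0.004   0.0165]
```

```bash
python3 -m handwheel '[[-0.001,0,0.008,0,0,0,-1],[-0.001,0,0.013,0,0,0,-1],[-0.001,0,0.017,0,0,0,-1],[-0.001,0,0.017,0,0,0,-1]]' 80;  python3 way.py
```

```text
time: 27.1
eef_pos: [0.5825, 0.2911, 0.1778]
tcp_rot: [0.986, 0.169, 0.001, -0.0]
contact_force: [-0.5, 0.2, 3.0]
opening: 0.521
finger_force: 83.9
tcp [0.5825 0.2911 0.1778] t 27.1 open 0.521 ff 83.9
```

Contact at the expected height (3.0 N up, against -2.5 N hanging). Releasing.

```bash
python3 -m handwheel '[[0,0,0,0,0,0,0.3],[0,0,0,0,0,0,0.8],[0,0,0,0,0,0,0.8],[0,0,-0.05,0,0,0,0.9],[0,0,-0.15,0,0,0,1],[0,0,-0.3,0,0,0,1],[0,0,-0.4,0,0,0,1],[-0.2,0.4,-0.42,0,0,0,1],[-0.4,0.8,-0.42,0,0,0,1],[-0.4,0.8,-0.42,0,0,0,1],[-0.4,0.8,-0.42,0,0,0,1],[-0.4,0.8,-0.42,0,0,0,1]]' 60; python3 way.py
python3 - <<'E'
from h import *
t=snap('top','t7.png')
im=snap('side','s7.png');a=cv2.resize(im[130:280,140:290,::-1],(400,400),interpolation=cv2.INTER_CUBIC);b=cv2.resize(t[130:230,140:240,::-1],(400,400),interpolation=cv2.INTER_CUBIC)
cv2.imwrite('pics/p7.png',np.hstack([a,b]))
E
```

```text
time: 28.6
eef_pos: [0.543, -0.021, 0.3457]
tcp_rot: [0.986, 0.169, 0.001, 0.001]
contact_force: [0.7, -0.5, 0.8]
opening: 1.002
finger_force: 0.0
tcp [ 0.543  -0.021   0.3457] t 28.6 open 1.002 ff 0.0
```

View pics/p7.png

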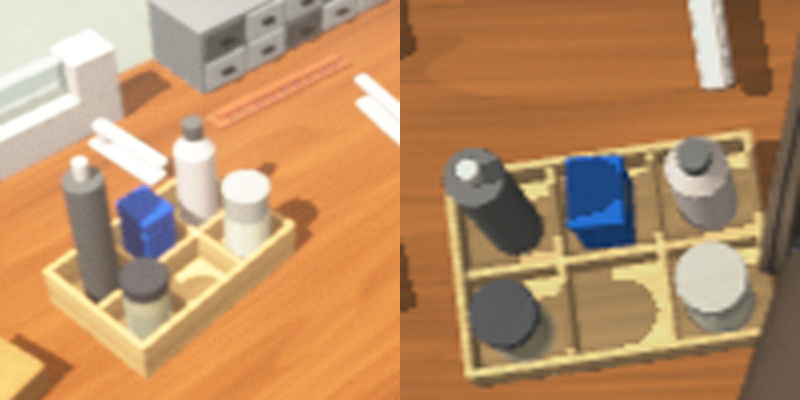

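All four stand in separate cells, and the gripper is clear. The cartridge slants in both views, so I'll check whether that is just perspective before handing in.

Run:
```python
from h import *
w=unproj('top',(140+66/4,130+168/4),.221);print('stub top',w.round(3),'vs TCP at release .5825,.291')
w=unproj('side',(140+80/2.667,130+160/2.667),.221);print(w.round(3))
```

```text
stub top [0.585 0.287 0.221] vs TCP at release .5825,.291
[0.583 0.286 0.221]
```

Both cameras put the stub top within 5 mm of the release point, so the cartridge is upright.

```bash
python3 -c "
from plant import ctrl
print(ctrl.sign_off())"
```

```text
the job is handed in; nothing more can be done
None
```

The jar, tin, bottle and cartridge each stand upright in their own crate cell, nothing else looked moved in the last pictures of the crate area, and the job was handed in at about 29 s; sign-off gave no verdict.

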